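# Hold the recessed reset button of a bench power supply with a stylus

## Robot

A 6-joint arm with a two-finger parallel gripper is mounted at the origin on the work surface. World frame = base frame: x ahead of the robot, y to its left, z up, the work surface at z = 0. Lengths are in mm, angles in degrees, forces in N, time in s.
With the tool pointing down it reaches from about 350 to 850 mm from the base axis. Payload 8.1 kg.
Tool frame: the origin (TCP) lies at the very end of the fingers, on their centre line; the grasp point (between the pads) lies r.tcp_to_grasp behind it (r.tcp_to_grasp is the distance from the TCP to the grasp point, in mm); z points along the fingers, y is the line along which they close (so a half turn about z gives the same grasp; the last joint's range is limited). The gripper opens to 85 mm and grips with 20 to 120 N. Pads are 22 mm wide; open, the fingers measure 114 mm over their backs; the gripper's body (76 mm by 85 mm) begins 54 mm behind the grasp point. The pads swing forward as they close: fully open they stand 13 mm farther back than shut.
Start: joints at [70.164, 7.471, 85.268, -0, 87.261, -4.893], TCP at [154.69, 579.721, 231.292] pointing down, gripper open.
Joint ranges: [-169.43, 169.43], [-51.17, 129.36], [1.28, 143.12], [-76.62, 256.62], [0, 156.53], [-152.29, 152.29]. Speed limits (degrees/s): [136.94, 136.94, 159.86, 180, 180, 180].

## Interface

Orientations are given as [roll, pitch, yaw] about the fixed x, y, z axes, in that order (R = Rz(yaw) Ry(pitch) Rx(roll)).
In Python, from bench import r gives the robot as it stands.
- The arm moves only by the shell command python3 -m handwheel 'ROWS' [OPENING] [FORCE]. ROWS is JSON, a list of rows, each a list of 4 numbers: the shift along the tool's x, y, z in m, then the turn about the tool's z in degrees. A call has 1 to 10 rows; each row shifts and turns the commanded pose from where the row before left it, along the tool's axes as they then stand; what a row does not reach is not made up. A row lasts 1/10 s, in which the tool goes at most 50 mm and 8.59 degrees, less where a joint would pass 70% of its speed; a pose out of reach is approached as far as the arm can. A call is refused whole if a number of a shift passes 0.05 or a number of a turn 8.59, either way. A call with a gripper value outside its range is refused whole. OPENING is the finger opening in m, from 0 to 0.0854, set as the call begins (- or left out, the last holds). The fingers move at their own pace and stop on an object; FORCE is the grip in N (left out, the last holds). Time passes only in rows, so rows that do not move let the fingers close. It gives the time, the measured TCP pose, the force, the opening and the grip force at its end, in the units of the state.
- r.sense(): the state, without advancing time (a new reading comes with each control period).
- r.snapshot(name): name is "scene" or "top"; returns the picture (420x560x3 uint8, red, green, blue); there is no depth.
- r.camera_params(name): a dict with "fx", "fy", "cx", "cy" (pixels), "D" ([k1, k2, p1, p2, k3] as OpenCV has them; the pictures are not rectified), "R" (3x3) and "t" (3): a world point X has camera coordinates R X + t. Camera axes: x right, y down, z forward; pixel columns grow to the right and rows downward; lengths in mm; the calibration is good to about 2 mm. A picture is of the moment at which its call begins. camera_params takes no time and is no camera call.
- r.hand_in(): hands the job in; it is judged then, once.
The state is a dict: "time": time; "joint_pos": joint angles; "qd": joint speeds; "joint_efforts": joint torques, N m; "tool_pos": TCP position; "tcp_rot": TCP orientation; "ft_force": force on the tool from outside, world axes, zero at the start; "wrist_torque": the same for the moment, N m; "finger_gap": finger opening in mm; "grip_force": force on a finger pad.
Only numpy, scipy, OpenCV 4.12 (cv2) and the standard library are available. Lean on these libraries where they do the work, as an engineer would, in place of code of your own. Each camera call takes 0.05 s, during which the arm holds its last target. There are 200 camera calls.

## Task

A spool of solder has been left on top of the bench power supply, over its recessed reset button: move the spool onto the white gridded mat, standing on its end and wholly on the mat, and let go of it. Then take the slim stylus (the thinner of the two tools) from the wooden block, reach its steel shaft down through the round hole in the top of the supply and hold the reset button inside fully down. Finish while holding it so, with the gripper on the stylus and the button pressed; leave everything else on the bench where it is.

Things in the scene. Friction and masses are not known exactly. Their poses are not given: they have to be found in the camera images.
- unit: bench power supply, grey metal case 180 x 200 x 72 mm (x, y, z), fixed to the bench, flat top face 72 mm above the bench. Origin at the centre of its underside; its front panel with meters faces its -x; vent slots in its top near +x, +y
- aperture (a point): centre of the mouth of the round hole, 16 mm in diameter, in the supply's top face, at (-20, +30) mm from the supply's centre in its own frame. It goes straight down through a 20 mm thick top; the reset button lies below. Covered by the spool at the start
- reset_top (a point): centre of the top of the recessed reset button, a round white cap 24 mm in diameter, straight below the hole, its top 32 mm below the supply's top face when not pressed; it moves down with the button
- reset (a joint): travel of the reset button: 0 released, 0.006 m fully down at a hard stop. Sprung: about 1.5 N starts it, 5 N holds it fully down, and it springs back when let go
- spool_center (a point): centre of the spool of solder (half-way up): a grey and silver cylinder 52 mm in diameter, 46 mm high, 0.18 to 0.35 kg, standing on its end on the supply's top at the start, over the hole (up to 12 mm off it in x and y). z is its own axis
- spool: the same spool; origin at the centre of its underside
- mat: white gridded work mat, 160 x 160 x 3 mm, flat on the bench and fixed. Origin at the centre of its underside; x and y along its edges. It lies to the left or the right of the supply
- block: wooden tool block 60 x 150 x 66 mm (x, y, z), fixed, on the side opposite the mat; two upright through bores 9 mm wide at y = -40 and +40 mm. Origin at the centre of its underside. One bore holds the stylus, the other the nut driver, either way round
- stylus_grip (a point): centre of the stylus's handle. The stylus stands upright in the block, shaft down: black round handle 18 mm in diameter and 70 mm long (35 mm above and below this point), its shoulder resting on the block's top; below it a steel shaft 6 mm in diameter and 60 mm long. z points from the tip to the handle
- stylus_tip (a point): lower end of the stylus's steel shaft, on its axis, 95 mm below the handle's centre
- stylus: the same stylus, 35 to 70 g; origin at the tip of its shaft, z along it towards the handle
- driver_grip (a point): centre of the handle of the nut driver, the other tool in the block: black round handle 32 mm in diameter and 90 mm long, its shoulder on the block's top, standing upright. Leave it
- adapter: small brass and steel coax adapter, 18 mm in diameter, 34 mm high, standing on the supply's top some 110 to 140 mm from the hole; origin at its underside. Leave it
- jar: closed jar 56 mm in diameter, 70 mm high, at the back left; origin at its underside. Leave it
- multimeter: hand multimeter 150 x 75 x 42 mm lying at the back left; origin at its underside. Leave it
- pliers: pliers 165 mm long lying at the back right; origin near the middle, on the bench. Leave it
- mug: white mug 76 mm in diameter, 90 mm high, at the back right; origin at its underside. Leave it
Mind the look-alikes: they are no part of the job. What is shaped like the spool but green or purple is not meant.

How it is judged:
By the outcome, as a careful person would: the job done as asked, in the order asked, and still so for the second after the job is handed in, while the arm keeps its last pose, push and grip.
It also fails if it takes over 61 s, if anything falls off the work surface, if the arm or the gripper's body presses on something with over 40 N, if the wrist force passes 120 N, or if a joint passes its speed limit or range.

## Working session

There is one attempt and no reset: what is moved stays moved. The work goes in short steps, Python scripts to look and compute and a shell command to move; the robot and the scene stay as the last step left them, time stands still between calls to the robot, and variables do not carry over. Pictures are saved under pics/ and viewed, at most 10 in all, crops included, and the job is handed in when it is done.

```bash
mkdir -p pics; ls
python3 - <<'E'
from bench import r
import cv2
for n in("scene","top"):
    cv2.imwrite(f"pics/{n}0.png",cv2.cvtColor(r.snapshot(n),cv2.COLOR_RGB2BGR)); print(n,r.camera_params(n))
print(r.sense(),r.tcp_to_grasp)
E
```

```text
pics
scene {'fx': 384.1952142016023, 'fy': 384.1952142016023, 'cx': 282.36658154968165, 'cy': 211.77822398416077, 'D': array([-0.0716799,  0.       ,  0.       ,  0.       ,  0.       ]), 'R': array([[ 0.49186908,  0.87053564,  0.01524825],
       [ 0.48596274, -0.25996245, -0.8344218 ],
       [-0.72242994,  0.41783636, -0.55091537]]), 't': array([-262.2070869 , -206.66814778, 1303.34105336])}
top {'fx': 543.3757844585301, 'fy': 543.3757844585301, 'cx': 286.14832034481145, 'cy': 214.96629367679955, 'D': array([0.06225726, 0.        , 0.        , 0.        , 0.        ]), 'R': array([[ 0.00366519, -0.999692  ,  0.02454533],
       [-0.98058038, -0.00840596, -0.19593739],
       [ 0.19608336, -0.02335052, -0.98030917]]), 't': array([ -29.433399  ,  545.74754044, 1502.31956288])}
{'time': 0.1, 'joint_pos': array([ 7.01647719e+01,  7.50986315e+00,  8.53222513e+01, -9.96176348e-04,
        8.72613519e+01, -4.89259347e+00]), 'qd': array([ 0.03109821, -0.02377929, -0.13155251, -0.038687  ,  0.04020807,
        0.0506136 ]), 'joint_efforts': array([ 2.05461292e-03, -5.70942986e+01, -5.01946056e+01, -2.75325993e-05,
        7.91585364e-03,  4.10918778e-05]), 'tool_pos': array([154.52586781, 579.25846957, 230.36645314]), 'tcp_rot': array([-1.79906789e+02, -6.98022566e-03,  1.65057408e+02]), 'ft_force': array([-0.80736633, -0.25245966,  0.05943919]), 'wrist_torque': array([-0.05547243, -0.01211479, -0.03288865]), 'grip_force': 0.0, 'finger_gap': 85.36925806666329} 18.700000000000003
```

View pics/scene0.png

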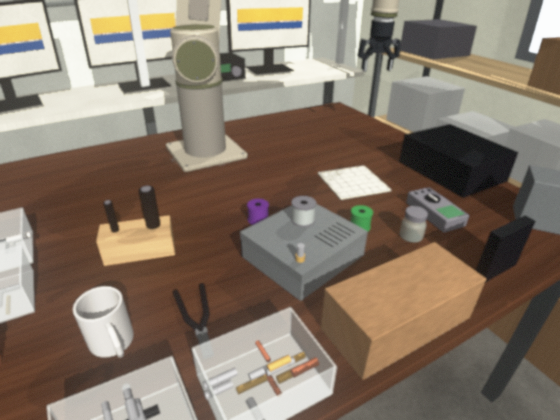

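View pics/top0.png

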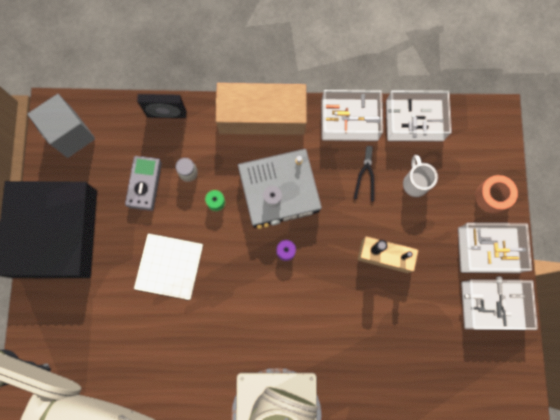

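The scene view shows the grey/silver spool at about (304,210) on the supply. In the top view, the spool is at (273,197), the mat at (169,267), the driver at (379,246) and the stylus at (406,256). Purple and green decoys stand beside the supply. I'll make one enlarged crop to get precise pixels.

```bash
cat > h.py <<'E'
import numpy as np,cv2
from bench import r
def ray(n,uv):
    p=r.camera_params(n);K=np.array([[p['fx'],0,p['cx']],[0,p['fy'],p['cy']],[0,0,1]])
    x=cv2.undistortPoints(np.array([[uv]],float),K,p['D'])[0,0]
    return -p['R'].T@p['t'], p['R'].T@np.array([x[0],x[1],1])
def onz(n,uv,z):
    c,d=ray(n,uv); return np.round(c+d*(z-c[2])/d[2],1)
def proj(n,X):
    p=r.camera_params(n);K=np.array([[p['fx'],0,p['cx']],[0,p['fy'],p['cy']],[0,0,1]])
    return cv2.projectPoints(np.array([X],float),cv2.Rodrigues(p['R'])[0],p['t'],K,p['D'])[0][0,0]
def tri(a,b):
    (c1,d1),(c2,d2)=ray('top',a),ray('scene',b)
    s=np.linalg.lstsq(np.c_[d1,-d2],c2-c1,rcond=None)[0]
    return (c1+d1*s[0]+c2+d2*s[1])/2, np.linalg.norm(c1+d1*s[0]-c2-d2*s[1])
def save(n,name,u0,v0,w,h,k):
    im=cv2.cvtColor(r.snapshot(n),cv2.COLOR_RGB2BGR)[v0:v0+h,u0:u0+w]
    cv2.imwrite(f'pics/{name}.png',cv2.resize(im,None,fx=k,fy=k,interpolation=cv2.INTER_CUBIC))
E
python3 - <<'E'
from h import *
a=cv2.imread('pics/top0.png'); b=cv2.imread('pics/scene0.png')
A=cv2.resize(a[140:240,225:335],None,fx=5,fy=5,interpolation=2)  # 550x500
B=cv2.resize(a[225:280,345:430],None,fx=2.9,fy=2.9,interpolation=2)
C=np.zeros((600,800,3),np.uint8);C[:500,:550]=A;C[:B.shape[0],552:552+B.shape[1]]=B[:,:248]
D=cv2.resize(b[180:270,85:185],None,fx=2.4,fy=2.4,interpolation=2);C[200:200+D.shape[0],552:552+D.shape[1]]=D
cv2.imwrite('pics/crop1.png',C)
hsv=cv2.cvtColor(a,cv2.COLOR_BGR2HSV)
for nm,m,z in(('mat',(hsv[...,1]<60)&(hsv[...,2]>150),3),('unit',(hsv[...,1]<60)&(hsv[...,2]>80)&(hsv[...,2]<220),72),('wood',(hsv[...,0]>10)&(hsv[...,0]<30)&(hsv[...,1]>60)&(hsv[...,2]>140),66)):
    m=cv2.morphologyEx(m.astype(np.uint8),cv2.MORPH_CLOSE,np.ones((9,9)))
    for c in cv2.findContours(m,0,1)[0]:
        R=cv2.minAreaRect(c)
        u,v=R[0]
        if cv2.contourArea(c)>600 and 130<u<430 and 130<v<300:
            q=cv2.boxPoints(R);print(nm,q.round(1).tolist(),onz('top',R[0],z));P=[onz('top',p,z) for p in q]
            for i in range(4):
                d=P[(i+1)%4]-P[i];print('  ',P[i],np.hypot(*d[:2]).round(1),np.degrees(np.arctan2(d[1],d[0])).round(1))
E
```

```text
mat [[133.3000030517578, 289.0], [146.1999969482422, 231.0], [203.0, 243.6999969482422], [190.10000610351562, 301.6000061035156]] [402.4 312.2   3. ]
   [337.6 407.    3. ] 169.4 -9.1
   [504.9 380.3   3. ] 169.3 -102.3
   [468.8 214.9   3. ] 169.3 169.6
   [302.3 245.4   3. ] 165.4 77.7
mat [[125.5999984741211, 203.5], [134.10000610351562, 155.0], [158.10000610351562, 159.3000030517578], [149.60000610351562, 207.6999969482422]] [654. 401.   3.]
   [586.4 444.4   3. ] 149.6 -6.3
   [735.1 428.    3. ] 72.5 -99.7
   [722.9 356.5   3. ] 149.6 173.2
   [574.4 374.3   3. ] 71.1 80.3
mat [[400.70001220703125, 188.60000610351562], [414.79998779296875, 154.10000610351562], [443.1000061035156, 165.6999969482422], [429.0, 200.1999969482422]] [ 675.8 -435.5    3. ]
   [ 639.8 -370.4    3. ] 117.8 -23.4
   [ 747.9 -417.1    3. ] 91.2 -113.1
   [ 712.1 -501.     3. ] 117.3 156.1
   [ 604.9 -453.5    3. ] 90.1 67.2
mat [[238.39999389648438, 164.5], [306.1000061035156, 148.1999969482422], [320.29998779296875, 207.10000610351562], [252.5, 223.3000030517578]] [645.   -6.5   3. ]
   [709.7 117.    3.
[... 936 characters left out ...]
00030517578]] [620.8  -6.4  72. ]
   [691.7 118.   72. ] 208.1 -74.7
   [746.5 -82.8  72. ] 201.1 -166.7
   [ 550.8 -129.1   72. ] 203.3 104.7
   [499.2  67.5  72. ] 199.0 14.7
unit [[-0.0, 0.0], [559.0, 0.0], [559.0, 330.0], [0.0, 330.0]] [689.1  -6.   72. ]
   [1181.9  821.2   72. ] 1673.4 -88.9
   [1215.1 -851.9   72. ] 987.4 174.9
   [ 231.6 -764.6   72. ] 1491.9 90.2
   [226.9 727.3  72. ] 959.6 5.6
wood [[358.5, 257.79998779296875], [364.3999938964844, 234.5], [419.5, 248.60000610351562], [413.5, 271.8999938964844]] [ 436.4 -315.2   66. ]
   [ 422.7 -229.1   66. ] 68.8 -15.5
   [ 489.  -247.5   66. ] 158.8 -104.1
   [ 450.2 -401.5   66. ] 68.5 163.3
   [ 384.6 -381.8   66. ] 157.4 76.0
```

View pics/crop1.png

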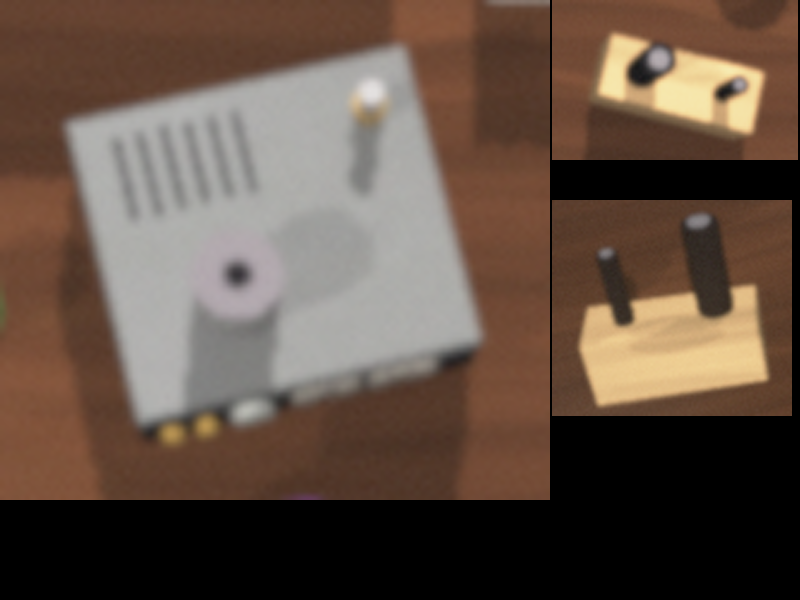

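The crop shows supply top corners at (66,120), (405,43), (483,340) and (140,428). The spool top centre is (238,274) and the stylus top (739,86), with the stylus in the -y bore.

Run:
```python
from h import *
f=lambda x,y,k=5,u=225,v=140:((x+.5)/k-.5+u,(y+.5)/k-.5+v)
P=[onz('top',f(*p),72) for p in((66,120),(405,43),(483,340),(140,428))]
for i in range(4):
    d=P[(i+1)%4]-P[i];print(P[i],np.hypot(*d[:2]),np.degrees(np.arctan2(d[1],d[0])))
c=sum(P)/4; 
for yaw in (13,14,15):
    t=np.radians(yaw);print(yaw,c,'ap',c[:2]+[-20*np.cos(t)-30*np.sin(t),-20*np.sin(t)+30*np.cos(t)])
print('spool top',onz('top',f(238,274),118))
s=f(739-552,86,2.9,345,225);print('sty',onz('top',s,136),tri(s,(107.5,202.5)))
q=f(707-552,80,2.9,345,225)
print('adapter',onz('top',f(372,96),106))
B=onz('top',(389,253.2),66);print(B)
```

```text
[691.9 114.   72. ] 201.35322197571114 -76.03277092836737
[740.5 -81.4  72. ] 181.29539431546513 -165.98675149251642
[ 564.6 -125.3   72. ] 200.95213360400032 105.11508041466485
[512.2  68.7  72. ] 185.3218281800608 14.1487203150256
13 [627.3  -6.   72. ] ap [601.06406707  18.73208086]
14 [627.3  -6.   72. ] ap [600.63642861  18.27043388]
15 [627.3  -6.   72. ] ap [600.21691212  17.80139389]
spool top [590.8  14.2 118. ]
sty [ 424.9 -354.1  136. ] (array([ 425.36342597, -353.97827483,  133.12549073]), np.float64(1.7307720146526646))
adapter [697.8 -60.6 106. ]
[ 436.5 -315.3   66. ]
```

```bash
python3 -m handwheel '[[-0.031,-0.024,0,0],[-0.031,-0.024,0,0],[-0.031,-0.024,0,0],[-0.031,-0.024,0,0],[-0.031,-0.024,0,0],[-0.031,-0.024,0,0],[-0.031,-0.024,0,0],[-0.031,-0.024,0,0],[-0.031,-0.024,0,0]]'; python3 -m handwheel '[[-0.031,-0.024,0,0],[-0.031,-0.024,0,0],[-0.031,-0.024,0,0],[-0.031,-0.024,0,0],[-0.031,-0.024,0,0],[-0.031,-0.024,0,0],[-0.031,-0.024,0,0],[-0.031,-0.024,0,0],[0,0,0,0],[0,0,0,0]]'
```

```text
time: 1.0
tool_pos: [369.1, 297.6, 231.0]
tcp_rot: [-180.0, -0.0, 165.1]
ft_force: [-0.3, 0.4, 1.0]
finger_gap: 85.5
grip_force: 0.0
time: 2.0
tool_pos: [558.5, 48.9, 230.5]
tcp_rot: [-180.0, -0.1, 164.9]
ft_force: [-0.1, 0.1, 0.2]
finger_gap: 85.6
grip_force: 0.0
```

```bash
cat >> h.py <<'E'
from scipy.spatial.transform import Rotation as Ro
def delta(T):
    s=r.sense();R=Ro.from_euler('xyz',s['tcp_rot'],degrees=True).as_matrix()
    print(s['time'],'tcp',s['tool_pos'].round(1),'rot',s['tcp_rot'].round(1),'tool delta',(R.T@(np.array(T)-s['tool_pos'])).round(1),'F',s['ft_force'].round(1),'gap',s['finger_gap'],s['grip_force'])
E
python3 -c "
from h import *;delta([591,14,82])"
```

```text
2.0 tcp [558.5  48.9 230.5] rot [-1.800e+02 -1.000e-01  1.649e+02] tool delta [-40.7 -25.2 148.4] F [-0.1  0.1  0.2] gap 85.56889485070205 0.0
```

Closing in above the spool, then down.

```bash
python3 -m handwheel '[[-0.02,-0.0125,0.02,0],[-0.0205,-0.0125,0.02,0],[0,0,0.02,0],[0,0,0.02,0],[0,0,0.02,0],[0,0,0.01,0],[0,0,0,0],[0,0,0,0]]'; python3 -c "
from h import *;delta([591,14,82]);save('top','t1',225,140,110,100,5)"
```

```text
time: 2.8
tool_pos: [591.5, 15.6, 122.1]
tcp_rot: [180.0, 0.0, 165.1]
ft_force: [-0.2, -0.0, 0.7]
finger_gap: 85.6
grip_force: 0.0
2.8 tcp [591.5  15.6 122.1] rot [180.    0.  165.1] tool delta [ 0.  -1.7 40.1] F [-0.2 -0.   0.7] gap 85.61039302970347 0.0
```

View pics/t1.png

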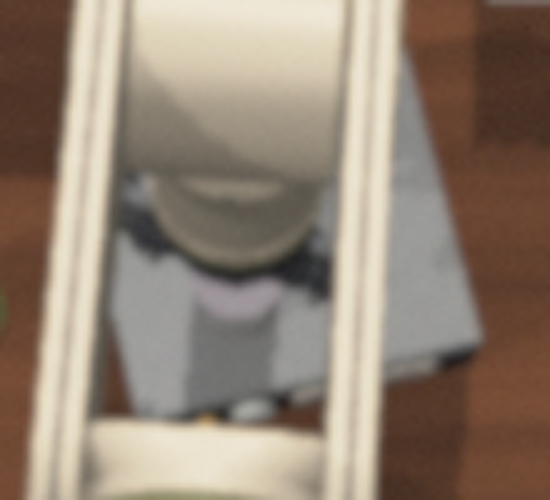

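The spool, its near rim at about (238,300), sits between the two fingers, so I can descend and grip.

```bash
python3 -m handwheel '[[0,-0.0015,0.01,0],[0,0,0.01,0],[0,0,0.01,0],[0,0,0.01,0],[0,0,0,0],[0,0,0,0]]'; python3 -m handwheel '[[0,0,0,0],[0,0,0,0],[0,0,0,0],[0,0,0,0],[0,0,0,0],[0,0,0,0],[0,0,0,0]]' 0.03 50
```

```text
time: 3.45
tool_pos: [590.5, 13.6, 80.6]
tcp_rot: [-180.0, -0.1, 165.1]
ft_force: [0.4, -0.2, 0.0]
finger_gap: 85.4
grip_force: 0.0
time: 4.15
tool_pos: [591.8, 13.7, 82.4]
tcp_rot: [180.0, 0.1, 165.1]
ft_force: [0.4, 1.6, 6.1]
finger_gap: 51.2
grip_force: 52.7
```

```bash
python3 -m handwheel '[[0,0,-0.01,0],[0,0,-0.02,0],[0,0,-0.02,0],[0,0,-0.02,0],[0,0,0,0],[0,0,0,0]]';python3 -m handwheel '[[0.015,0.014,0,0],[0.028,0.026,0,0],[0.028,0.026,0,0],[0.028,0.026,0,0],[0.028,0.026,0,0],[0.028,0.026,0,0],[0.028,0.026,0,0],[0.028,0.026,0,0],[0.028,0.026,0,0],[0.02,0.018,0,0]]'; python3 -m handwheel '[[0,0,0,0],[0,0,0,0]]'; python3 -c "
from h import *;delta([402,312,15]);save('top','t2',110,130,240,180,3.3)"
```

```text
time: 4.75
tool_pos: [590.8, 13.5, 151.0]
tcp_rot: [-180.0, -0.0, 165.1]
ft_force: [-0.6, 0.4, -3.5]
finger_gap: 50.9
grip_force: 52.7
time: 5.75
tool_pos: [399.3, 313.8, 149.5]
tcp_rot: [-179.9, -0.2, 165.1]
ft_force: [0.4, -0.2, -3.4]
finger_gap: 50.9
grip_force: 52.8
time: 5.95
tool_pos: [400.9, 312.3, 149.8]
tcp_rot: [-179.9, -0.1, 165.2]
ft_force: [0.9, -1.0, -4.6]
finger_gap: 50.8
grip_force: 52.9
5.95 tcp [400.9 312.3 149.8] rot [-1.799e+02 -1.000e-01  1.652e+02] tool delta [ -1.3   0.3 134.8] F [ 0.9 -1.  -4.6] gap 50.828295932707746 52.935699820518494
```

View pics/t2.png

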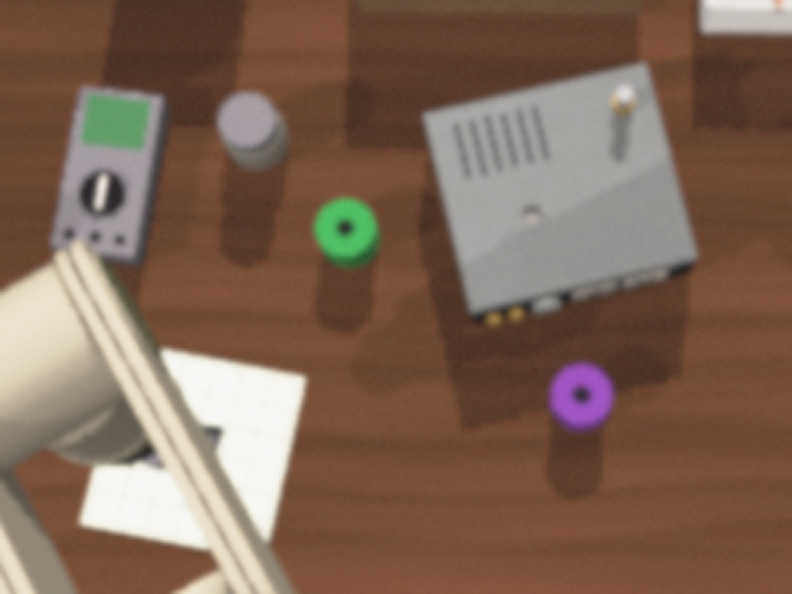

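The hole is visible at about (532,215) in the crop and the spool hangs over the mat, whose corners are at (304,376) and (80,523). Lowering it.

```bash
python3 -m handwheel '[[0,0,0.02,0],[0,0,0.03,0],[0,0,0.03,0],[0,0,0.03,0],[0,0,0.015,0],[0,0,0.006,0],[0,0,0,0],[0,0,0,0]]'
python3 - <<'E'
from h import *
f=lambda x,y,k=3.3,u=110,v=130:((x+.5)/k-.5+u,(y+.5)/k-.5+v)
print([onz('top',f(*p),3) for p in((165,350),(304,376),(80,523))])
print('hole',onz('top',f(532,215),72))
E
```

```text
time: 6.8
tool_pos: [403.8, 312.7, 21.7]
tcp_rot: [179.9, 0.1, 165.0]
ft_force: [0.3, -0.0, -2.2]
finger_gap: 51.2
grip_force: 53.0
[array([491.4, 340.9,   3. ]), array([469. , 218.3,   3. ]), array([340. , 405.6,   3. ])]
hole [600.6  18.1  72. ]
```

```bash
python3 -m handwheel '[[0,0,0.003,0],[0,0,0.003,0],[0,0,0.001,0],[0,0,0,0],[0,0,0,0]]'
```

```text
time: 7.3
tool_pos: [402.7, 312.4, 13.4]
tcp_rot: [180.0, 0.0, 165.1]
ft_force: [0.4, 0.2, -2.1]
finger_gap: 50.9
grip_force: 53.2
```

```bash
python3 -m handwheel '[[0,0,0.001,0],[0,0,0,0],[0,0,0,0]]';  python3 -m handwheel '[[0,0,0,0],[0,0,0,0],[0,0,0,0],[0,0,0,0],[0,0,0,0]]' 0.0854; python3 -m handwheel '[[0,0,-0.01,0],[0,0,-0.02,0],[0,0,-0.03,0],[0,0,-0.04,0],[0,0,-0.04,0],[0,0,-0.04,0],[0,0,-0.04,0],[0,0,0,0],[0,0,0,0]]'; python3 -c "
from h import *;delta([425,-354,230])"
```

```text
time: 7.6
tool_pos: [402.7, 312.4, 13.4]
tcp_rot: [-180.0, -0.0, 165.1]
ft_force: [-4.3, -3.5, 9.6]
finger_gap: 51.0
grip_force: 54.3
time: 8.1
tool_pos: [402.6, 312.2, 12.3]
tcp_rot: [-180.0, 0.0, 165.1]
ft_force: [0.2, -0.3, 0.9]
finger_gap: 85.1
grip_force: 0.0
time: 9.0
tool_pos: [403.4, 312.7, 234.4]
tcp_rot: [179.8, 0.1, 165.1]
ft_force: [0.6, 0.1, -0.7]
finger_gap: 85.4
grip_force: 0.0
9.0 tcp [403.4 312.7 234.4] rot [1.798e+02 1.000e-01 1.651e+02] tool delta [-192.8 -638.6    3.2] F [ 0.6  0.1 -0.7] gap 85.42445517871536 0.0
```

```bash
python3 -m handwheel '[[-0.006,-0.02,0,0],[-0.012,-0.04,0,0],[-0.012,-0.04,0,0],[-0.012,-0.04,0,0],[-0.012,-0.04,0,0],[-0.012,-0.04,0,0],[-0.012,-0.04,0,0],[-0.012,-0.04,0,0],[-0.012,-0.04,0,0]]' 0.055; python3 -m handwheel '[[-0.012,-0.04,0,0],[-0.012,-0.04,0,0],[-0.012,-0.04,0,0],[-0.012,-0.04,0,0],[-0.012,-0.04,0,0],[-0.012,-0.04,0,0],[-0.012,-0.04,0,0],[-0.006,-0.018,0,0]]';  python3 -m handwheel '[[0,0,0,8],[0,0,0,8.5],[0,0,0,8.5],[0,0,0,8.5],[0,0,0,8.5],[0,0,0,8.5],[0,0,0,8.5],[0,0,0,8.5],[0,0,0,8.5],[0,0,0,8]]';python3 -m handwheel '[[0,0,0,5],[0,0,0,0],[0,0,0,0]]';python3 -c "
from h import *;delta([425,-354,190]);print(r.sense()['joint_pos'])
im=r.snapshot('top');a=cv2.cvtColor(im,cv2.COLOR_RGB2BGR);cv2.imwrite('pics/raw3.png',a)
b=cv2.cvtColor(r.snapshot('scene'),cv2.COLOR_RGB2BGR)
C=np.zeros((540,792,3),np.uint8);C[:,:396]=cv2.resize(a[120:300,110:330][:, :132],(396,540));C[:540,396:]=cv2.resize(b[120:300,70:202],(396,540))
cv2.imwrite('pics/t3.png',C)"
```

```text
time: 9.9
tool_pos: [412.3, -44.0, 230.9]
tcp_rot: [-180.0, -0.1, 165.1]
ft_force: [1.1, 0.0, -0.1]
finger_gap: 54.9
grip_force: 0.0
time: 10.7
tool_pos: [422.1, -356.2, 230.2]
tcp_rot: [180.0, -0.2, 164.9]
ft_force: [-0.2, 0.6, 0.3]
finger_gap: 55.2
grip_force: 0.0
time: 11.7
tool_pos: [422.8, -352.9, 230.4]
tcp_rot: [-179.8, -0.1, 80.7]
ft_force: [-0.0, 0.7, 0.0]
finger_gap: 54.8
grip_force: 0.0
time: 12.0
tool_pos: [423.1, -353.2, 231.1]
tcp_rot: [-179.9, -0.1, 76.2]
ft_force: [-0.2, 1.2, 0.4]
finger_gap: 54.9
grip_force: 0.0
12.0 tcp [ 423.1 -353.2  231.1] rot [-1.799e+02 -1.000e-01  7.620e+01] tool delta [-0.4  2.1 41.1] F [-0.2  1.2  0.4] gap 54.9280006423556 0.0
[-4.51843802e+01  3.92775672e-02  9.30458336e+01 -8.28317808e-04
  8.70327575e+01 -3.14005404e+01]
```

View pics/t3.png

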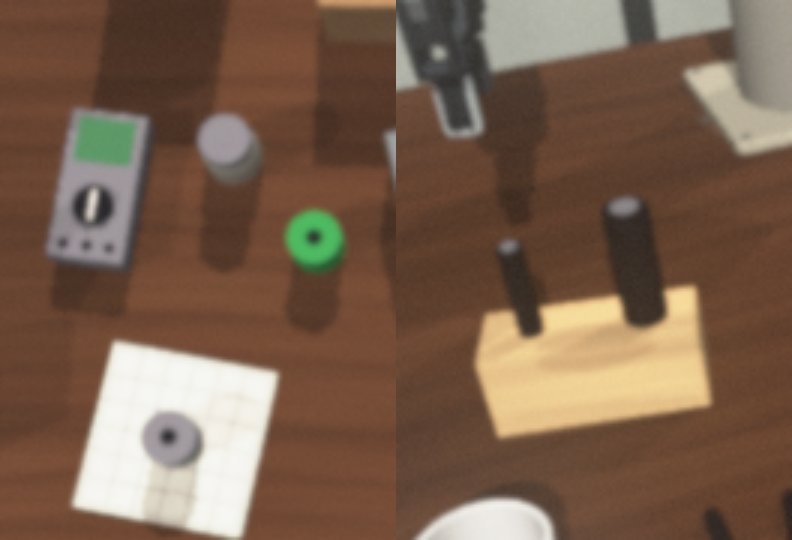

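The spool stands centred on the mat (left panel, (172,440)). In the right panel a finger is at about (460,130) and the stylus top at (508,246). I'll check that with a projection.

Run:
```python
from h import *
s=r.sense();T=s['tool_pos'];R=Ro.from_euler('xyz',s['tcp_rot'],degrees=True).as_matrix()
for o in((0,0,0),(0,27,-13),(0,-27,-13)):
    p=proj('scene',T+R@np.array(o,float)); print(o,p,(p-[70,120])*3+[396,0])
p=proj('scene',[425,-354,136]);print((p-[70,120])*3+[396,0], R.round(2))
```

```text
(0, 0, 0) [ 95.50132211 158.36520581] [472.50396632 115.09561743]
(0, 27, -13) [ 91.94438712 158.14274419] [461.83316135 114.42823258]
(0, -27, -13) [ 95.67429708 146.52709286] [473.02289123  79.58127859]
[506.05931194 243.66364702] [[ 0.24  0.97 -0.  ]
 [ 0.97 -0.24  0.  ]
 [ 0.   -0.   -1.  ]]
```

```bash
python3 -m handwheel '[[0,0.002,0.02,0],[0,0,0.03,0],[0,0,0.03,0],[0,0,0.03,0],[0,0,0.02,0],[0,0,0.015,0],[0,0,0,0],[0,0,0,0],[0,0,0,0]]';python3 -m handwheel '[[0,0,0,0],[0,0,0,0],[0,0,0,0],[0,0,0,0],[0,0,0,0],[0,0,0,0]]' 0.008 70; python3 -c "
from h import *;delta([425,-354,86])"
```

```text
time: 13.0
tool_pos: [426.4, -355.0, 89.0]
tcp_rot: [179.9, 0.1, 76.1]
ft_force: [0.8, 0.1, 0.4]
finger_gap: 55.0
grip_force: 0.0
time: 13.6
tool_pos: [426.0, -354.6, 88.0]
tcp_rot: [179.9, 0.0, 76.1]
ft_force: [0.8, 0.2, 5.0]
finger_gap: 16.4
grip_force: 68.1
13.6 tcp [ 426.  -354.6   88. ] rot [179.9   0.   76.1] tool delta [ 0.3 -1.1  2. ] F [0.8 0.2 5. ] gap 16.44699991199299 68.11897158622742
```

```bash
python3 -m handwheel '[[0,0,-0.01,0],[0,0,-0.02,0],[0,0,-0.03,0],[0,0,-0.03,0],[0,0,-0.03,0],[0,0,-0.02,0],[0,0,-0.01,0],[0,0,0,0],[0,0,0,0]]'; python3 -c "
from h import *;delta([600,18,190])"
```

```text
time: 14.5
tool_pos: [425.1, -353.8, 235.8]
tcp_rot: [-179.9, -0.1, 76.1]
ft_force: [-0.7, -0.5, -1.8]
finger_gap: 16.2
grip_force: 69.5
14.5 tcp [ 425.1 -353.8  235.8] rot [-1.799e+02 -1.000e-01  7.610e+01] tool delta [402.9  80.3  46.1] F [-0.7 -0.5 -1.8] gap 16.185012813598902 69.49781656265259
```

```bash
python3 -m handwheel '[[0.02,0.004,0,0],[0.04,0.008,0,0],[0.04,0.008,0,0],[0.04,0.008,0,0],[0.04,0.008,0,0],[0.04,0.008,0,0],[0.04,0.008,0,0],[0.04,0.008,0,0],[0.04,0.008,0,0],[0.04,0.008,0,0]]'; python3 -m handwheel '[[0.023,0.004,0.01,0],[0,0,0.015,0],[0,0,0.015,0],[0,0,0,0],[0,0,0,0]]'
python3 - <<'E'
from h import *
delta([600.6,18.1,170])
a=cv2.cvtColor(r.snapshot('top'),cv2.COLOR_RGB2BGR);b=cv2.cvtColor(r.snapshot('scene'),cv2.COLOR_RGB2BGR)
C=np.zeros((480,790,3),np.uint8);C[:400,:390]=cv2.resize(a[160:240,240:318],(390,400),interpolation=2);C[:480,394:]=cv2.resize(b[150:246,264:343],(396,480),interpolation=2)
cv2.imwrite('pics/t4.png',C)
s=r.sense()['tool_pos']
print((proj('scene',s-[0,0,82])-[264,150])*5+[394,0],(proj('scene',s-[0,0,22])-[264,150])*5+[394,0])
print((proj('scene',[600.6,18.1,72])-[264,150])*5+[394,0])
E
```

```text
time: 15.5
tool_pos: [590.3, -2.0, 234.9]
tcp_rot: [-179.8, 0.0, 76.1]
ft_force: [1.2, -0.3, -0.4]
finger_gap: 16.0
grip_force: 69.8
time: 16.0
tool_pos: [599.2, 16.5, 196.0]
tcp_rot: [-179.9, 0.0, 76.0]
ft_force: [0.1, -0.4, -0.8]
finger_gap: 16.5
grip_force: 69.8
16.0 tcp [599.2  16.5 196. ] rot [-179.9    0.    76. ] tool delta [ 1.9  1.  26. ] F [ 0.1 -0.4 -0.8] gap 16.52041769142432 69.77938413619995
[602.54076777 271.17762214] [609.67809111 146.34080186]
[600.65167954 355.71711214]
```

View pics/t4.png

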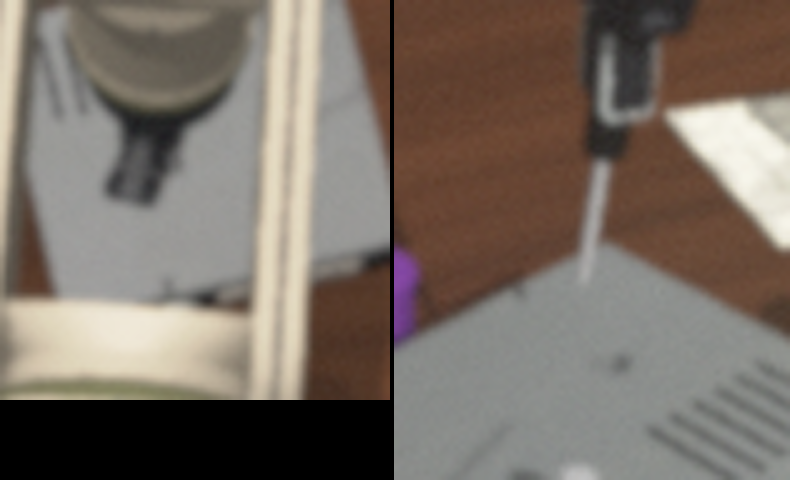

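The stylus is held, with the shaft from (600,160) to the tip at (584,282). It's tilted a few degrees, and the hole is at (615,362), so the tip sits about 10 mm short of it along tool x. I'll shift, come down, and look again from close by.

```bash
python3 -m handwheel '[[0.005,0.0005,0.005,0],[0.005,0.0005,0.008,0],[0,0,0.008,0],[0,0,0,0],[0,0,0,0],[0,0,0,0]]' - 90
python3 - <<'E'
from h import *
delta([600.6,18.1,160])
a=cv2.cvtColor(r.snapshot('top'),cv2.COLOR_RGB2BGR);b=cv2.cvtColor(r.snapshot('scene'),cv2.COLOR_RGB2BGR)
a=cv2.convertScaleAbs(a[185:225,255:294],alpha=2,beta=-120);b=b[185:233,285:324]
C=np.zeros((480,790,3),np.uint8);C[:400,:390]=cv2.resize(a,(390,400),interpolation=2);C[:480,394:784]=cv2.resize(b,(390,480),interpolation=2)
cv2.imwrite('pics/t5.png',C)
s=r.sense()['tool_pos'];print(proj('top',s),proj('top',s-[0,0,85]))
E
```

```text
time: 16.7
tool_pos: [603.8, 27.1, 176.5]
tcp_rot: [180.0, -0.0, 76.1]
ft_force: [0.1, -0.3, 0.0]
finger_gap: 15.9
grip_force: 87.7
16.7 tcp [603.8  27.1 176.5] rot [180.   -0.   76.1] tool delta [-9.5 -0.9 16.5] F [ 0.1 -0.3  0. ] gap 15.9395350585212 87.65621423721313
[267.38315966 184.41755074] [267.66556629 191.99893357]
```

View pics/t5.png

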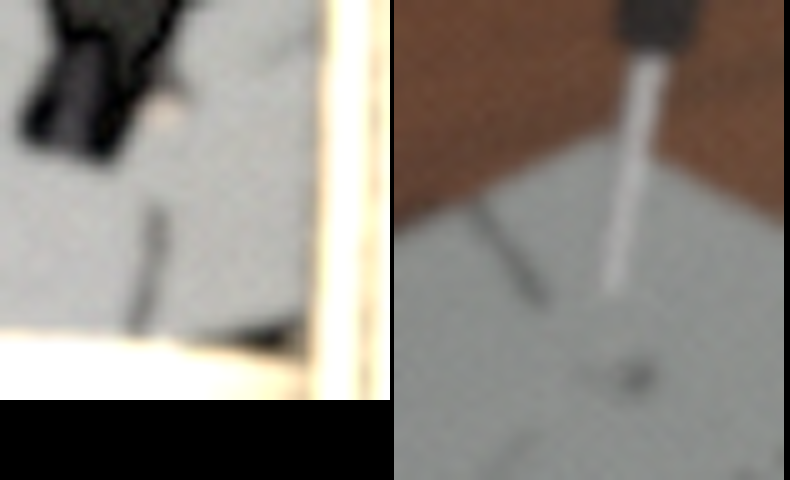

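The left panel shows the hole's bright patch at about (165,105). The right panel shows the tip at (612,293), and the hole as light plus dark from about 585 to 660 on row 377. I'll work out the extents numerically.

Run:
```python
from h import *
a=cv2.cvtColor(cv2.imread('pics/raw3.png'),cv2.COLOR_BGR2GRAY).astype(int)
print('top u263..279,v187..203');w=a[187:204,263:280];print(w-int(np.median(w)))
b=cv2.cvtColor(r.snapshot('scene'),cv2.COLOR_RGB2GRAY).astype(int)
w=b[212:231,296:318];print('scene u296,v212');print(w-int(np.median(w)))
print(onz('top',(271,195),72),onz('scene',(307,222),72))
```

```text
top u263..279,v187..203
[[  0   1  -1   0   0  -2  -1  -2   0  -2  -2  -1   0  -1  -2   1   0]
 [ -1  -1   0  -2   1  -1  -1  -1  -2   0   0   0   0   0   0  -1   0]
 [ -1   0   1   1  -1  -1  -1  -3  -2  -2   0  -1   0   1  -1   0  -1]
 [  1   1   0   1  -2   0  -3  -3  -6  -2  -2  -1   0   0  -2  -1   0]
 [  0   1   0   0  -1  -3  -8 -12 -12  -9  -5  -1  -2   0  -1  -1  -2]
 [  1   0   1   0  -3 -10 -21 -29 -34 -25 -15  -3  -2   0   1   0  -1]
 [  1   1   2   0  -7 -19 -35 -44 -42 -37 -25 -10  -3   0   0   0   1]
 [  0   0   1  -2 -11 -23 -28 -26 -24 -28 -24 -13  -3  -1   1   0   1]
 [  0  -1   0  -2  -8 -12  -9  -3  -1  -7 -12  -9  -3  -1   1   2   1]
 [ -1   0   0   0  -2  -3  -1   4   7   2  -2  -4   0   1   1   2   1]
 [ -1   0  -1  -1  -1   0   1   4   4   6   2  -1   0   1   0   0   0]
 [  2   2   0   1   1   2   2   2   2   2  -1   1  -1  -2   0   1  -2]
 [  1   1   1   0   1   0   1   0   0  -2  -2   0   0  -1   1   0   0]
 [  3   1   0   0   0   1   1   1  -1  -2  -1  -1  -1   1   0   0   0]
 [  1   3   3   1  -1   0  -1   0  -1  -2  -1   1   0   0   1   0   0]
 [  2   3  
[... 1255 characters left out ...]
  2  -1]
 [  0   0   1   1   4  -1  -1  -1  -1  -4  -7 -13 -16 -16 -10  -4  -1  -1
    1  -1   1   2]
 [  1  -1   1   1   0   2   1   0   1   0  -4  -6  -7  -5  -3  -2  -1   0
    0   0   0   1]
 [  2   0   2   0   2   0   1   2   0   1  -1   0   2  -1   0   0   0  -2
    0   1   1   0]
 [ -1  -1  -2  -2   2   0  -1   2  -1   2   2   0   0   0  -1  -1   1   0
    0   1   0  -1]
 [ -5  -6  -8  -7  -4   0   0  -1  -2   0   2   1   1   2  -1   0   1  -1
   -2   0   0   0]
 [ -8 -10  -9  -6  -1  -1   0  -1   0   1   1   3   0   0  -1  -1  -2  -1
    0   0   1   1]
 [ -9 -12 -10  -2  -1   1   1   0   1   3   3   1  -2   1  -1   2   0   0
   -2   1   1  -1]]
[600.1  17.7  72. ] [605.1  19.6  72. ]
```

Run:
```python
from h import *
s=r.sense();T=s['tool_pos'];R=Ro.from_euler('xyz',s['tcp_rot'],degrees=True).as_matrix()
hs=onz('scene',(307,222.4),72);ht=onz('top',(270.7,194.3),72);b=hs-ht;print(hs,ht,b)
n=R[:,1]
for uv in((310.2,190.0),(306.4,214.4)):
    c,d=ray('scene',uv);k=n@(T+b-c)/(n@d);p=c+d*k-b;print(p.round(1),'in tool frame',(R.T@(p-T)).round(1))
print('hole in tool',(R.T@(ht-T)).round(1))
```

```text
[606.4  18.7  72. ] [602.1  18.6  72. ] [4.3 0.1 0. ]
[602.5  21.3 152.7] in tool frame [-5.9  0.  24. ]
[601.3  16.3  93.2] in tool frame [-11.1   0.   83.5]
hole in tool [ -8.7   0.2 104.7]
```

```bash
python3 -m handwheel '[[0.0007,0.0002,0.005,0],[0,0,0.005,0],[0,0,0.005,0],[0,0,0.003,0],[0,0,0,0],[0,0,0,0]]';python3 -m handwheel '[[0,0,0.003,0],[0,0,0.003,0],[0,0,0.003,0],[0,0,0,0],[0,0,0,0]]'
python3 - <<'E'
from h import *
delta([602,18.6,150])
a=cv2.cvtColor(r.snapshot('top'),cv2.COLOR_RGB2BGR);b=cv2.cvtColor(r.snapshot('scene'),cv2.COLOR_RGB2BGR)
a=cv2.convertScaleAbs(a[175:215,250:289],alpha=1.6,beta=-70);b=b[192:240,285:324]
C=np.zeros((480,790,3),np.uint8);C[:400,:390]=cv2.resize(a,(390,400),interpolation=2);C[:480,394:784]=cv2.resize(b,(390,480),interpolation=2)
cv2.imwrite('pics/t6.png',C)
E
```

```text
time: 17.45
tool_pos: [604.0, 27.8, 158.2]
tcp_rot: [-180.0, 0.0, 76.1]
ft_force: [0.4, 0.2, -0.3]
finger_gap: 15.8
grip_force: 87.7
time: 17.95
tool_pos: [603.9, 27.8, 149.1]
tcp_rot: [-180.0, 0.0, 76.1]
ft_force: [0.1, 0.3, -0.1]
finger_gap: 15.8
grip_force: 87.7
17.95 tcp [603.9  27.8 149.1] rot [-180.     0.    76.1] tool delta [-9.4  0.4 -0.9] F [ 0.1  0.3 -0.1] gap 15.75884448549384 87.66001582145691
```

View pics/t6.png

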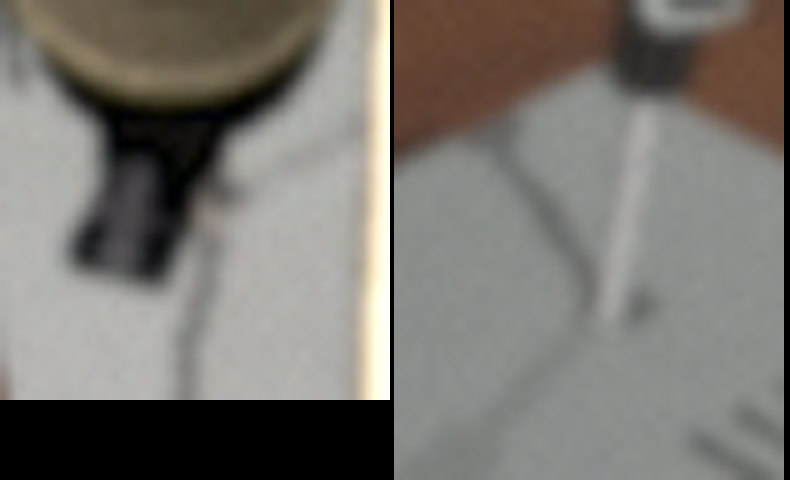

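The tip, at about (607,320), is overlapping the hole, whose dark side is at (645,305), with no contact force. I'll keep descending in small steps and check the force.

```bash
python3 -m handwheel '[[0.001,0,0.002,0],[0,0,0.002,0],[0,0,0.002,0],[0,0,0,0],[0,0,0,0]]';python3 -m handwheel '[[0,0,0.003,0],[0,0,0.003,0],[0,0,0.002,0],[0,0,0,0],[0,0,0,0]]'
```

```text
time: 18.55
tool_pos: [604.2, 28.7, 143.1]
tcp_rot: [-180.0, 0.0, 76.1]
ft_force: [0.2, -0.7, -0.0]
finger_gap: 16.4
grip_force: 87.7
time: 19.05
tool_pos: [604.2, 28.7, 135.2]
tcp_rot: [-180.0, 0.0, 76.1]
ft_force: [0.8, -0.3, -0.2]
finger_gap: 16.1
grip_force: 87.7
```

```bash
python3 -m handwheel '[[0,0,0.003,0],[0,0,0.003,0],[0,0,0.002,0],[0,0,0,0],[0,0,0,0]]' - 110;python3 -m handwheel '[[0,0,0.002,0],[0,0,0.002,0],[0,0,0,0],[0,0,0,0]]';python3 -m handwheel '[[0,0,0.002,0],[0,0,0,0],[0,0,0,0]]';python3 -m handwheel '[[0,0,0.002,0],[0,0,0,0],[0,0,0,0]]'
```

```text
time: 19.55
tool_pos: [604.2, 28.7, 127.2]
tcp_rot: [-180.0, 0.0, 76.1]
ft_force: [-0.5, 0.0, 0.3]
finger_gap: 15.5
grip_force: 107.2
time: 19.95
tool_pos: [604.2, 28.8, 123.2]
tcp_rot: [-180.0, 0.0, 76.1]
ft_force: [-0.2, -0.9, -0.3]
finger_gap: 15.7
grip_force: 107.2
time: 20.25
tool_pos: [604.5, 28.8, 121.6]
tcp_rot: [180.0, -0.0, 76.1]
ft_force: [0.3, -0.3, 1.1]
finger_gap: 15.5
grip_force: 107.2
time: 20.55
tool_pos: [604.5, 28.7, 119.5]
tcp_rot: [180.0, -0.0, 76.1]
ft_force: [0.3, -0.9, 2.8]
finger_gap: 15.6
grip_force: 107.2
```

```bash
for i in 1 2 3; do python3 -m handwheel '[[0,0,0.001,0],[0,0,0,0],[0,0,0,0]]' | grep -E 'pos|force'; done; python3 -m handwheel '[[0,0,0.001,0],[0,0,0,0],[0,0,0,0]]' | grep -E 'pos|force'
```

```text
tool_pos: [604.5, 28.8, 118.5]
ft_force: [1.6, -0.2, 2.6]
grip_force: 107.2
tool_pos: [604.5, 28.7, 117.5]
ft_force: [0.7, 0.2, 3.0]
grip_force: 107.2
tool_pos: [604.4, 28.7, 116.4]
ft_force: [1.8, -0.5, 4.1]
grip_force: 107.2
tool_pos: [604.5, 28.8, 115.6]
ft_force: [-0.3, -0.1, 6.4]
grip_force: 107.2
```

```bash
for i in 1; do python3 -m handwheel '[[0,0,0.001,0],[0,0,0,0],[0,0,0,0]]' | grep -E 'pos|force'; done; python3 -m handwheel '[[0,0,0.001,0],[0,0,0,0],[0,0,0,0],[0,0,0,0]]' | grep -E 'pos|force'
```

```text
tool_pos: [604.7, 28.8, 115.4]
ft_force: [-0.7, 0.5, 10.3]
grip_force: 108.0
tool_pos: [604.9, 28.9, 115.2]
ft_force: [-2.1, 1.0, 15.7]
grip_force: 108.4
```

The position has stalled and the force is climbing, so the button is at its hard stop. I'll hold and check it's steady, with a last look.

```bash
python3 -m handwheel '[[0,0,0,0],[0,0,0,0],[0,0,0,0],[0,0,0,0],[0,0,0,0],[0,0,0,0],[0,0,0,0],[0,0,0,0]]'; python3 -c "
from h import *;save('scene','t7',200,130,240,180,3.3)"
```

```text
time: 23.25
tool_pos: [604.9, 28.9, 115.2]
tcp_rot: [179.9, -0.0, 76.1]
ft_force: [-3.2, 1.1, 14.9]
finger_gap: 15.7
grip_force: 108.4
```

View pics/t7.png

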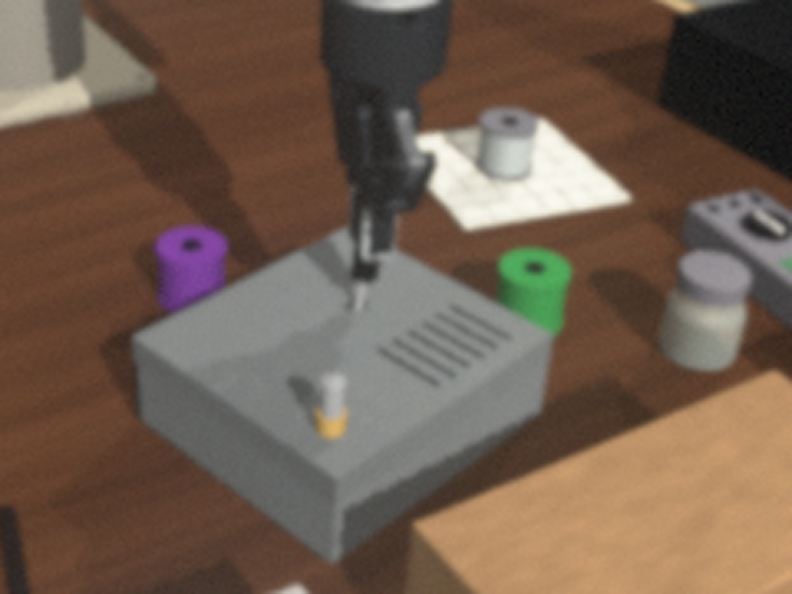

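The shaft is down in the hole at (358,300), with a steady 15 N push. The spool stands on the mat at (507,145) and the adapter is untouched.

```bash
python3 -c "
from bench import r;print(r.hand_in())"
```

```text
the job is handed in; nothing more can be done
None
```

I handed the job in at about 23 s: the spool stands on the mat, released, and the gripper still holds the stylus down the hole, pressing the reset button against its stop at a steady 15 N or so.

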